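# Lay out the food-test dishes for reading

## Robot

A 6-joint arm with a two-finger parallel gripper is mounted at the origin on the work surface. World frame = base frame: x ahead of the robot, y to its left, z up, the work surface at z = 0. Lengths are in mm, angles in rad, forces in N, time in s.
With the tool pointing down it reaches from about 350 to 975 mm from the base axis. Payload 7.1 kg.
Tool frame: the origin (TCP) lies between the finger pads; the fingertips stand 17 mm ahead of it and the grasp point (between the pads) lies 2 mm behind it (tip_reach is the y of the fingertips in the tool frame, in mm); y points along the fingers, x is the direction in which the jaws open and shut, and the axes are right-handed (so a half turn about y gives the same grasp; the last joint's range is limited). The gripper opens to 88 mm and grips with 3 to 60 N. Pads are 20 mm wide; open, the fingers measure 115 mm over their backs; the gripper's body (75 mm by 178 mm) begins 61 mm behind the grasp point.
Start: joints at [-1.179, 0.423, 1.63, -0, 1.089, -0.019], TCP at [249.605, -572.977, 239.675] pointing down, gripper open.
Joint ranges: [-3, 3], [-0.9, 2.11], [0.09, 2.58], [-1.31, 4.45], [0.11, 2.69], [-2.54, 2.54]. Speed limits (rad/s): [2.39, 2.39, 3.01, 3.14, 3.14, 3.14].

## Interface

Orientations are given as a rotation vector (axis times angle).
In Python, from workcell import get_obs, get_image, camera_model, close_job, silhouettes, tip_of, tip_reach gives the robot as it stands. The module is installed in compiled form; this text tells all that it offers.
- The arm moves only by the tool arm_command, never from a script. Its argument "targets" is a list of rows, each a list of 4 numbers: the shift along the tool's x, y, z in mm, then the turn about the tool's y in rad. A call has 1 to 20 rows; each row shifts and turns the commanded pose from where the row before left it, along the tool's axes as they then stand; what a row does not reach is not made up. A row lasts 1/12 s, in which the tool goes at most 41.7 mm and 7.16 degrees, less where a joint would pass 70% of its speed; a pose out of reach is approached as far as the arm can. A call is refused whole if a number of a shift passes 41.7 or a number of a turn 0.125, either way. A call with a gripper value outside its range is refused whole. "gripper" is the opening in per cent of the stroke, from 0 (shut) to 100 (fully open), set as the call begins (left out, the last holds). The fingers move at their own pace and stop on an object; the grip force is fixed at half the most. Time passes only in rows, so rows that do not move let the fingers close. It gives the time, the measured TCP pose, the force and the opening at its end, in the units of the state.
- get_obs(): the state, without advancing time (a new reading comes with each control period).
- get_image(name): name is "scene" or "side" or "wrist"; returns the picture (420x560x3 uint8, blue, green, red); there is no depth.
- camera_model(name): a dict with "mtx" (3x3 intrinsics, pixels), "dist" ([k1, k2, p1, p2, k3] as OpenCV has them; the pictures are not rectified), "position" and "orientation" of the camera in the world. Camera axes: x right, y up, looking along -z (the intrinsics and any distortion apply to the point x, -y, -z); pixel columns grow to the right and rows downward; lengths in mm; the calibration is good to about 2 mm. A picture is of the moment at which its call begins: read the wrist's pose just before it. camera_model takes no time and is no camera call; for the wrist camera it gives the pose at the moment of the call.
- close_job(): hands the job in, once; it reports no verdict.
Trained networks look in the newest picture that a camera, given by its name, has taken for a name from the list of things; names that differ only in an ending like _2 or _b are one class to them, and where a whole thing is asked for, a point or a joint stands for the part that bears it (a point fixed in the world has none). Each returns a list of dicts, best first, with "conf" (0 to 1); they miss things now and then, are a little off and sometimes report something else, mostly with a low value. They report only what shows in the picture. A call takes as long as a camera call.
- silhouettes(camera, thing): "pixels" (420x560 bool, what is visible of it) and "at" ([column, row] in pixels, amid what is visible of it).
- tip_of(camera, thing): "at" ([column, row] in pixels: a listed point, or the origin of a listed thing).
The state is a dict: "t": time; "qpos": joint angles; "qvel": joint speeds; "joint_torque": joint torques, N m; "ee_pos": TCP position; "orientation": TCP orientation; "ft_force": force on the tool from outside, world axes, zero at the start; "moment": the same for the moment, N m; "width": finger opening in mm.
Only numpy, scipy, OpenCV 4.12 (cv2) and the standard library are available. Lean on these libraries where they do the work, as an engineer would, in place of code of your own. Each camera call takes 0.05 s, during which the arm holds its last target. There are 200 camera calls.

## Task

First pull the bottom board out of the magazine and leave it lying centred on the light panel, along it; the other boards stay in the magazine. Then unpack the stacks: stand every sample dish flat and fully on that board, side by side in a row along its middle and always the right way up, and lay all the blue spacer plates in one neat pile on the black rectangle of the yellow mat, lengthwise as it lies. Do not knock over or push away the reagent jar or the cup.

Things in the scene. Friction and masses are not known exactly. Their poses are not given: they have to be found in the camera images.
- dish1: square closed white food-sample dish with a coloured round patch on its grey lid, 56 x 56 mm, 16 mm high; origin at the centre of its underside, z up, x and y along its sides. In the tall stack, bottom up: spacer1, dish1, spacer2, dish2 (dish2 may be absent).
- dish2: square closed white food-sample dish with a coloured round patch on its grey lid, 56 x 56 mm, 16 mm high; origin at the centre of its underside, z up, x and y along its sides. Top of the tall stack, on spacer2; may be absent.
- dish3: square closed white food-sample dish with a coloured round patch on its grey lid, 56 x 56 mm, 16 mm high; origin at the centre of its underside, z up, x and y along its sides. Stands on spacer3; may be absent.
- dish4: square closed white food-sample dish with a coloured round patch on its grey lid, 56 x 56 mm, 16 mm high; origin at the centre of its underside, z up, x and y along its sides. Stands on spacer4; may be absent.
- spacer1: rigid blue plastic spacer plate, 110 mm (its x) x 66 mm (its y), 8 mm thick; origin at the centre of its underside. Bottom plate of the tall stack, lies on the table.
- spacer2: rigid blue plastic spacer plate, 110 mm (its x) x 66 mm (its y), 8 mm thick; origin at the centre of its underside. In the tall stack, on dish1.
- spacer3: rigid blue plastic spacer plate, 110 mm (its x) x 66 mm (its y), 8 mm thick; origin at the centre of its underside. Lies on the table, with or without dish3 on it.
- spacer4: rigid blue plastic spacer plate, 110 mm (its x) x 66 mm (its y), 8 mm thick; origin at the centre of its underside. Lies on the table, with or without dish4 on it.
- board1: white reading board, 66 mm (its x) x 200 mm (its y), 10 mm thick; origin at the centre of its underside. The bottom board of the magazine: it starts on the magazine's floor with about 50 mm of its end sticking out of the mouth (to the magazine's -y), free to be pinched across its 66 mm width from above; the stuck-out end hangs 2 mm over the light panel.
- board2: white reading board, 66 mm (its x) x 200 mm (its y), 10 mm thick; origin at the centre of its underside. Second board in the magazine, wholly inside, held back by the gate; drops 10 mm when board1 is pulled out.
- board3: white reading board, 66 mm (its x) x 200 mm (its y), 10 mm thick; origin at the centre of its underside. Third board in the magazine, on board2.
- magazine: fixed grey open-topped board magazine, 82 mm (its x) x 222 mm (its y), 46 mm high, floor 10 mm thick, 2 mm side play for the boards; origin at table height under the middle of the mouth; the box runs from there to its +y. The mouth is a slot 10 to 24 mm above the table under a 6 mm thick orange gate: only the lowest board can leave, pulled straight along the magazine's -y.
- panel: fixed black light panel with a pale face, 120 mm (its x) x 260 mm (its y), 8 mm thick, on the table just in front of the magazine's mouth and nearly in line with it; origin at the centre of its underside. The board is centred on it when the two origins are one above the other and their y axes agree.
- pile_mat: fixed yellow mat, 150 mm (its x) x 100 mm (its y), 4 mm thick, with a black rectangle of a spacer's size (112 x 68 mm, long side along its x) in its middle: the place of the spacer pile; origin at the centre of its underside.
- reagent: loose small white reagent jar, 42 mm across, 75 mm high, bystander; origin at the centre of its underside.
- cup: loose clear measuring cup, 64 mm across at the rim, 70 mm high, bystander; origin at the centre of its underside.

How it is judged (in metres and radians):
On the way:
1. the bottom board lies flat on the light panel, centred to 25 mm and along it (horizontal distance between board1 and panel below 0.025 m and angle between the y axis of board1 and the y axis of panel, either way round below 0.15 rad and angle between board1's own z axis and vertical below 0.06 rad and height (world z) of board1 between 0.004 and 0.012 m), for 0.2 s.
At the end, for the whole second after the job is handed in: board1 flat on the panel, centred to 25 mm, in line to 0.15 rad; every dish flat on it, within 15 mm of its middle line and 78 mm of its centre along it; four spacers piled flat, each within 25 mm of the mat centre and 0.3 rad of its x; board2 and board3 in the magazine; all at rest (all of step 1 and linear speed of each of board1, dish1, dish2, dish3, dish4, spacer1, spacer2, spacer3, spacer4 below 0.02 m/s and x of dish1 in the frame of board1 between -0.015 and 0.015 m and y of dish1 in the frame of board1 between -0.078 and 0.078 m and z of dish1 in the frame of board1 between 0.006 and 0.014 m and angle between each of dish1, dish2, dish3, dish4's own z axis and vertical below 0.1 rad and x of dish2 in the frame of board1 between -0.015 and 0.015 m and y of dish2 in the frame of board1 between -0.078 and 0.078 m and z of dish2 in the frame of board1 between 0.006 and 0.014 m and x of dish3 in the frame of board1 between -0.015 and 0.015 m and y of dish3 in the frame of board1 between -0.078 and 0.078 m and z of dish3 in the frame of board1 between 0.006 and 0.014 m and x of dish4 in the frame of board1 between -0.015 and 0.015 m and y of dish4 in the frame of board1 between -0.078 and 0.078 m and z of dish4 in the frame of board1 between 0.006 and 0.014 m and horizontal distance between each of spacer1, spacer2, spacer3, spacer4 and pile_mat below 0.025 m and angle between the x axis of each of spacer1, spacer2, spacer3, spacer4 and the x axis of pile_mat, either way round below 0.3 rad and angle between each of spacer1, spacer2, spacer3, spacer4's own z axis and vertical below 0.08 rad and height (world z) of each of spacer1, spacer2, spacer3, spacer4 below 0.034 m and y of each of board2, board3 in the frame of magazine above 0.095 m and z of each of board2, board3 in the frame of magazine below 0.03 m); the robot touches nothing.
It fails at once if a dish is turned over or stood on edge (angle between any of dish1, dish2, dish3, dish4's own z axis and vertical above 1.2 rad).
It fails at once if the reagent jar or the cup is knocked over or pushed more than 6 cm (angle between any of reagent, cup's own z axis and vertical above 0.6 rad or distance of any of reagent, cup from where it was at the start of the episode above 0.06 m).
Of dish2, dish3, dish4 only 1 to 2 are there at a start; the rules pass over those that are not, and their reading is None.
At some moment in a run one of dish3, dish4 may be knocked a few centimetres aside while the robot is not near it.
It also fails if it takes over 208 s, if anything falls off the work surface, if the arm or the gripper's body presses on something with over 40 N, if the wrist force passes 120 N, or if a joint passes its speed limit or range.

## Working session

There is one attempt and no reset: what is moved stays moved. The work goes in short steps, Python scripts to look and compute and a tool call to move; the robot and the scene stay as the last step left them, time stands still between calls to the robot, and variables do not carry over. Pictures are saved under pics/ and viewed, about 12 in all and at most 16, crops included, and the job is handed in when it is done.

Besides the shell and the picture viewer there is one more tool, called after ">>>" by a JSON object that holds its "fn" and its "kwargs", one argument or row to a line. arm_command: Moves the arm, as the interface text tells. Its arguments: {"type":"object","properties":{"targets":{"type":"array","items":{"type":"array","items":{"type":"number"}}},"gripper":{"type":"number"}},"required":["targets"]}

```bash
mkdir -p pics; python3 - <<'E'
from workcell import *
import cv2, numpy as np
o=get_obs()
print({k:np.round(v,3).tolist() for k,v in o.items()})
for n in("scene","side"):
    cv2.imwrite(f"pics/{n}0.png",get_image(n))
    m=camera_model(n);print(n,{k:np.round(v,3).tolist() for k,v in m.items()})
m=camera_model("wrist");print({k:np.round(v,3).tolist() for k,v in m.items()})
E
```

```text
{'t': 0.0, 'qpos': [-1.179, 0.424, 1.631, -0.0, 1.089, -0.019], 'qvel': [-0.001, -0.001, -0.002, 0.002, 0.001, 0.001], 'joint_torque': [-0.002, -54.463, -27.368, 0.064, 0.023, -0.0], 'ee_pos': [249.414, -572.523, 238.908], 'orientation': [-1.375, 0.902, -0.9], 'ft_force': [-0.975, 0.736, -0.5], 'moment': [-0.041, -0.048, 0.011], 'width': 87.714}
scene {'mtx': [[384.14, 0.0, 279.955], [0.0, 384.14, 209.237], [0.0, 0.0, 1.0]], 'dist': [-0.046, 0.0, 0.0, 0.0, 0.0], 'position': [1196.805, 123.208, 904.511], 'orientation': [0.476, 0.524, 1.656]}
side {'mtx': [[471.599, 0.0, 282.206], [0.0, 471.599, 211.014], [0.0, 0.0, 1.0]], 'dist': [0.028, 0.0, 0.0, 0.0, 0.0], 'position': [94.196, 686.858, 790.195], 'orientation': [0.345, -1.043, -2.294]}
{'mtx': [[298.212, 0.0, 281.081], [0.0, 298.212, 211.366], [0.0, 0.0, 1.0]], 'dist': [-0.054, 0.0, 0.0, 0.0, 0.0], 'position': [316.57, -543.196, 384.75], 'orientation': [-0.238, 0.158, -1.151]}
```

View pics/scene0.png

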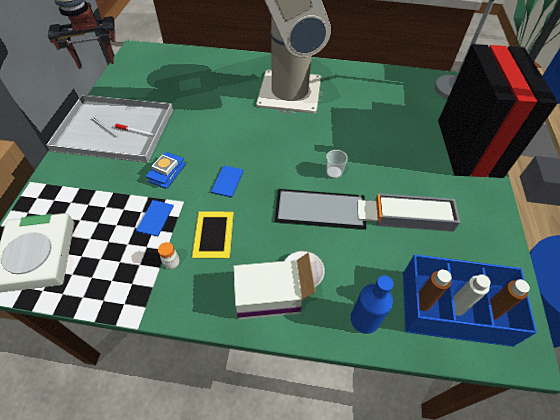

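View pics/side0.png

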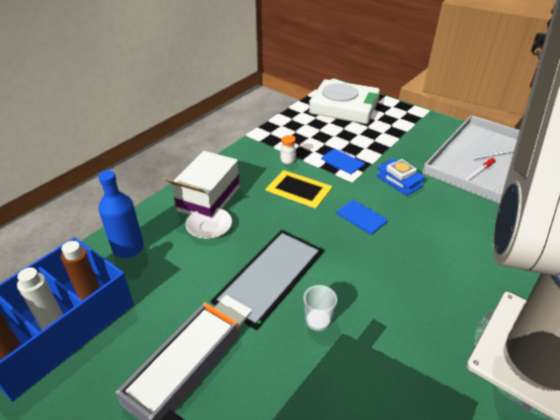

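The scene shows the tall stack near (165,168) with a dish on top. There are bare spacers near (228,180) and (155,217), the mat at (213,234), the panel at (320,207), and the magazine at (415,212) with the board end at (369,208). The jar is at (168,255) and the cup at (337,163). Next I'll fit the poses from silhouettes.

```bash
cat > h.py <<'E'
from workcell import *
import cv2, numpy as np
from scipy.spatial.transform import Rotation as R
from scipy.optimize import minimize
def cam(n):
    m=camera_model(n);return np.array(m['mtx']),np.array(m['dist']),np.array(m['position']),R.from_rotvec(m['orientation']).as_matrix()@np.diag([1,-1,-1])
def proj(c,P):
    K,d,p,Rm=c; rv,_=cv2.Rodrigues(Rm.T)
    return cv2.projectPoints(np.array(P,float).reshape(-1,3),rv,-Rm.T@p,K,d)[0].reshape(-1,2)
def ray(c,px,z):
    K,d,p,Rm=c
    u=cv2.undistortPoints(np.array(px,float).reshape(-1,1,2),K,d).reshape(-1,2)
    v=np.c_[u,np.ones(len(u))]@Rm.T
    return p+v*((z-p[2])/v[:,2])[:,None]
def box(x,y,a,L,W,z0,z1):
    s=np.array([[i*L/2,j*W/2] for i in(-1,1) for j in(-1,1)])
    c,q=np.cos(a),np.sin(a); s=s@np.array([[c,q],[-q,c]])+[x,y]
    return np.r_[np.c_[s,np.full(4,z0)],np.c_[s,np.full(4,z1)]]
def fit(views,L,W,z0,z1,a0s=np.arange(0,np.pi,np.pi/8)):
    """views: [(cam,mask)]; returns x,y,yaw(of L axis),iou"""
    S=4
    def cost(v):
        t=0
        for c,m,M in views_:
            h=cv2.convexHull((proj(c,box(*v[:2],v[2]/100,L,W,z0,z1))*S).astype(np.int32))
            im=np.zeros(M.shape,np.uint8);cv2.fillConvexPoly(im,h,1)
            t+=1-(im&M).sum()/max((im|M).sum(),1)
        return t/len(views_)
    views_=[(c,m,cv2.resize(m.astype(np.uint8),None,fx=S,fy=S,interpolation=cv2.INTER_LINEAR)) for c,m in views]
    c,m=views[0]; ys,xs=np.nonzero(m); q=ray(c,[[xs.mean(),ys.mean()]],z1)[0]
    best=None
    for a in sorted(a0s,key=lambda a:cost([*q[:2],a*100]))[:3]:
        r=minimize(cost,[*q[:2],a*100],method='Nelder-Mead',options=dict(initial_simplex=np.array([[0,0,0],[8,0,0],[0,8,0],[0,0,12.]])+[*q[:2],a*100],xatol=.2,fatol=1e-4))
        if best is None or r.fun<best.fun: best=r
    return np.round([*best.x[:2],best.x[2]/100,1-best.fun],3)
E
cat > a.py <<'E'
from h import *
import pickle
D={}
for n in("scene","side"):
    get_image(n);c=cam(n)
    for t in("panel","pile_mat","spacer1","board1","magazine","dish1","cup","reagent"):
        D[n,t]=silhouettes(n,t)
        for s in D[n,t]:
            print(n,t,round(s['conf'],2),np.round(s['at'],0),s['pixels'].sum(),np.round(ray(c,[s['at']],8)[0][:2]))
pickle.dump(D,open('D.pkl','wb'))
E
python3 a.py
```

```text
scene panel 0.88 [320. 208.] 2957 [530. 158.]
scene panel 0.63 [415. 217.] 1491 [519. 432.]
scene pile_mat 0.76 [212. 236.] 1696 [ 669. -129.]
scene spacer1 0.79 [155. 222.] 777 [ 650. -297.]
scene spacer1 0.78 [162. 173.] 270 [ 472. -335.]
scene spacer1 0.55 [228. 181.] 625 [ 470. -126.]
scene board1 0.91 [420. 210.] 1249 [493. 449.]
scene board1 0.64 [368. 210.] 391 [517. 298.]
scene magazine 0.68 [414. 220.] 1309 [530. 429.]
scene magazine 0.37 [417. 207.] 1300 [483. 441.]
scene dish1 0.82 [164. 164.] 328 [ 435. -341.]
scene cup 0.89 [334. 163.] 518 [348. 189.]
scene reagent 0.81 [168. 257.] 453 [ 751. -227.]
side panel 0.76 [268. 276.] 4673 [527. 165.]
side panel 0.59 [400. 166.] 404 [ 488. -382.]
side pile_mat 0.67 [299. 189.] 1311 [ 653. -123.]
side pile_mat 0.59 [391. 178.] 49 [ 482. -313.]
side spacer1 0.86 [346. 163.] 565 [ 617. -302.]
side spacer1 0.72 [360. 215.] 885 [ 470. -130.]
side spacer1 0.65 [398. 186.] 281 [ 450. -297.]
side spacer1 0.54 [402. 176.] 375 [ 463. -343.]
side board1 0.79 [175. 360.] 3890 [535. 427.]
side board1 0.78 [235. 311.] 529 [522. 277.]
side magazine 0.8 [190. 374.] 2797 [494. 430.]
side magazine 0.55 [174. 360.] 3767 [537. 428.]
side dish1 0.65 [401. 168.] 364 [ 484. -376.]
side dish1 0.62 [393. 181.] 27 [ 472. -308.]
side cup 0.62 [317. 306.] 1268 [397. 166.]
side cup 0.4 [236. 311.] 538 [521. 277.]
side reagent 0.68 [286. 148.] 394 [ 797. -254.]
```

```bash
cat > b.py <<'E'
from h import *
import pickle
D=pickle.load(open('D.pkl','rb')); cs={n:cam(n) for n in("scene","side")}
def g(n,t,i): return (cs[n],D[n,t][i]['pixels'])
J=[("panel",("scene","panel",0),("side","panel",0),260,120,0,8),
("mat",("scene","pile_mat",0),("side","pile_mat",0),150,100,0,4),
("spA",("scene","spacer1",0),("side","spacer1",0),110,66,0,8),
("spB",("scene","spacer1",2),("side","spacer1",1),110,66,0,8),
("dishtop",("scene","dish1",0),("side","dish1",0),56,56,32,48),
]
for nm,a,b,L,W,z0,z1 in J:
    for vs in ([a],[b],[a,b]): print(nm,fit([g(*v) for v in vs],L,W,z0,z1))
c=cs["side"]
E
python3 b.py; python3 - <<'E'
import cv2
a=cv2.imread('pics/side0.png')[120:250,240:450];b=cv2.imread('pics/scene0.png')[140:270,110:260]
import numpy as np
cv2.imwrite('pics/crop.png',np.hstack([cv2.resize(a,(420,260),interpolation=2),cv2.resize(b,(300,260),interpolation=2)]))
E
```

```text
panel [529.991 159.464   1.631   0.927]
panel [526.674 155.336   1.632   0.875]
panel [528.359 158.014   1.638   0.889]
mat [ 6.62097e+02 -1.24589e+02  1.60000e-01  9.63000e-01]
mat [ 6.57289e+02 -1.29503e+02  1.37000e-01  9.38000e-01]
mat [ 6.5958e+02 -1.2697e+02  1.5500e-01  9.1800e-01]
spA [ 6.35868e+02 -3.03025e+02 -8.60000e-02  9.33000e-01]
spA [ 6.32808e+02 -3.10841e+02 -1.07000e-01  9.12000e-01]
spA [ 633.858 -305.94     3.067    0.875]
spB [ 4.70025e+02 -1.28188e+02 -1.21000e-01  9.24000e-01]
spB [ 465.488 -131.729    3.023    0.947]
spB [ 4.67801e+02 -1.30341e+02 -1.02000e-01  9.05000e-01]
dishtop [ 464.941 -320.657    1.28     0.907]
dishtop [ 461.724 -326.875    1.327    0.882]
dishtop [ 4.62832e+02 -3.22880e+02 -3.06000e-01  8.62000e-01]
```

View pics/crop.png

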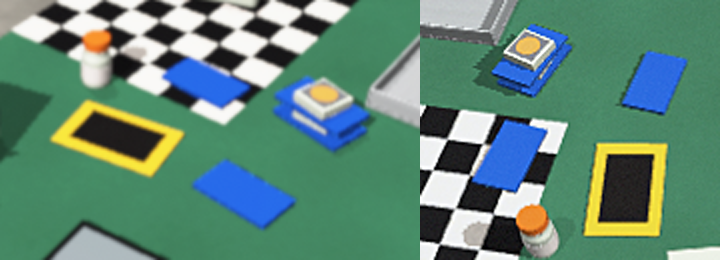

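The crop shows only one visible dish, on top of the tall stack, and both loose spacers are bare. So the dishes here are dish1 and dish2. Next is a move helper and the approach to the board end.

```bash
cat >> h.py <<'E'
def go(x,y,z,jaw,v=35):
    """print the moves to TCP x,y,z with the jaw axis along world yaw 'jaw' (mod pi)"""
    o=get_obs(); p=np.array(o['ee_pos']); Rm=R.from_rotvec(o['orientation']).as_matrix()
    j=np.arctan2(Rm[1,0],Rm[0,0]); d=(jaw-j+np.pi/2)%np.pi-np.pi/2
    s=np.sign(Rm[2,1]) # turn about tool y (down) is minus about z
    turn=d*s
    R2=Rm@R.from_rotvec([0,turn,0]).as_matrix()
    q=R2.T@(np.array([x,y,z])-p)
    print('pos',p.round(1),'jaw',round(j,3),'ydir',Rm[:,1].round(3),'q6',round(o['qpos'][5],2),'w',round(o['width'],1),'F',np.round(o['ft_force'],1),'t',round(o['t'],1))
    print(' turn',round(turn,3),'then shift (tool)',q.round(1), 'rows',int(np.ceil(np.abs(q).max()/v)), 'turnrows',int(np.ceil(abs(turn)/.12)))
E
python3 - <<'E'
from h import *
import pickle
D=pickle.load(open('D.pkl','rb'))
print('board end',fit([(cam("scene"),D["scene","board1"][1]['pixels']),(cam("side"),D["side","board1"][1]['pixels'])],66,50,10,20,[0]))
print('boards top',fit([(cam("scene"),D["scene","board1"][0]['pixels'])],200,66,38,40,[1.55]))
go(520,255,210,0.05)
go(520,255,210,0.05+np.pi)
E
```

```text
board end [5.22981e+02 2.90250e+02 5.60000e-02 7.35000e-01]
boards top [515.172 427.119   1.642   0.907]
pos [ 249.6 -573.   239.7] jaw -1.16 ydir [-0.  0. -1.] q6 -0.02 w 87.8 F [-0.6 -0.6 -0.3] t 1.0
 turn -1.21 then shift (tool) [311.4  29.7 813.4] rows 24 turnrows 11
pos [ 249.6 -573.   239.7] jaw -1.16 ydir [-0.  0. -1.] q6 -0.02 w 87.8 F [-0.6 -0.6 -0.3] t 1.0
 turn -1.21 then shift (tool) [311.4  29.7 813.4] rows 24 turnrows 11
```

>>> {"fn": "arm_command", "kwargs": {
  "targets": [
    [0,0,0,-0.11],
    [0,0,0,-0.11],
    [0,0,0,-0.11],
    [0,0,0,-0.11],
    [0,0,0,-0.11],
    [0,0,0,-0.11],
    [0,0,0,-0.11],
    [0,0,0,-0.11],
    [0,0,0,-0.11],
    [0,0,0,-0.11],
    [0,0,0,-0.11],
    [12.5,1.2,32.5,0],
    [12.5,1.2,32.5,0],
    [12.5,1.2,32.5,0],
    [12.5,1.2,32.5,0],
    [12.5,1.2,32.5,0],
    [12.5,1.2,32.5,0],
    [12.5,1.2,32.5,0],
    [12.5,1.2,32.5,0],
    [12.5,1.2,32.5,0]
  ],
  "gripper": 100
}}

```text
t: 2.67
ee_pos: [347.6, -273.7, 229.1]
orientation: [-1.571, -0.039, 0.039]
ft_force: [1.3, -0.2, 0.3]
width: 87.8
```

>>> {"fn": "arm_command", "kwargs": {
  "targets": [
    [12.5,1.2,32.5,0],
    [12.5,1.2,32.5,0],
    [12.5,1.2,32.5,0],
    [12.5,1.2,32.5,0],
    [12.5,1.2,32.5,0],
    [12.5,1.2,32.5,0],
    [12.5,1.2,32.5,0],
    [12.5,1.2,32.5,0],
    [12.5,1.2,32.5,0],
    [12.5,1.2,32.5,0],
    [12.5,1.2,32.5,0],
    [12.5,1.2,32.5,0],
    [12.5,1.2,32.5,0],
    [12.5,1.2,32.5,0],
    [12.5,1.2,32.5,0],
    [12.5,1.2,32.5,0],
    [0,0,0,0],
    [0,0,0,0]
  ]
}}

```text
t: 4.17
ee_pos: [521.2, 255.5, 209.3]
orientation: [-1.571, -0.041, 0.041]
ft_force: [0.1, -0.3, 0.2]
width: 87.7
```

```bash
python3 - <<'E'
from h import *
go(522,278,100,0.06)
c=cam("wrist");im=get_image("wrist")
print(c[2],c[3][:,2])
cv2.imwrite('pics/w1.png',im)
for t in("board1","panel","magazine"):
    for s in silhouettes("wrist",t):
        print(t,round(s['conf'],2),np.round(s['at']),s['pixels'].sum(),ray(c,[s['at']],20)[0].round())
        r=cv2.minAreaRect(ray(c,np.argwhere(s['pixels'])[:,::-1],20 if t=="board1" else 8)[:,:2].astype(np.float32)); print(r)
E
```

```text
pos [521.2 255.5 209.3] jaw 0.053 ydir [-0. -0. -1.] q6 0.38 w 87.7 F [ 0.1 -0.3  0.2] t 4.2
 turn -0.007 then shift (tool) [  2.2 109.3  22.4] rows 4 turnrows 1
[517.54200417 328.75848934 355.09106593] [ 0.01401399 -0.26609786 -0.96384414]
board1 0.97 [283. 162.] 2968 [521. 294.  20.]
((522.114501953125, 297.0411376953125), (65.20875549316406, 63.418540954589844), 4.593167304992676)
board1 0.73 [149. 249.] 3194 [363. 179.  20.]
((361.8701171875, 180.01634216308594), (105.4652099609375, 62.53140640258789), 44.906761169433594)
board1 0.67 [282.  62.] 8875 [515. 396.  20.]
((515.8091430664062, 391.712158203125), (71.47357940673828, 128.8111572265625), 4.4792022705078125)
panel 0.62 [284. 246.] 13265 [528. 194.  20.]
((528.4087524414062, 160.28250122070312), (119.74089050292969, 259.3521423339844), 3.291576862335205)
magazine 0.74 [320.  80.] 3020 [556. 381.  20.]
((516.3006591796875, 388.5368347167969), (93.14018249511719, 143.29336547851562), 3.418667793273926)
magazine 0.72 [281.  64.] 8684 [514. 395.  20.]
((515.9208374023438, 394.0376281738281), (72.55880737304688, 131.8687286376953), 3.386974811553955)
```

View pics/w1.png

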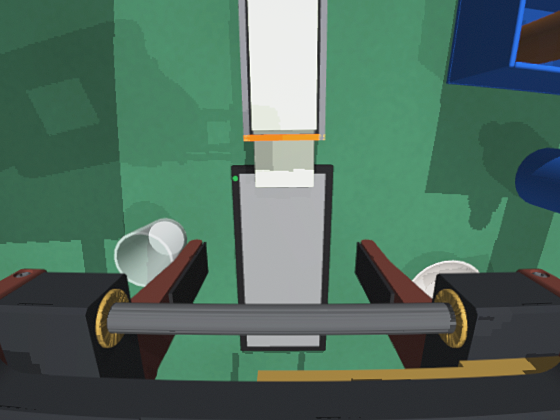

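The wrist view shows the board end at columns 255–314, rows 140–187, with the gate at row 137. The panel spans (233–333, 165–350). Now the exact geometry.

```bash
python3 - <<'E'
from h import *
c=cam("wrist")
S=silhouettes("wrist","board1")
m=max(S,key=lambda s:s['conf'])['pixels']
ys=np.arange(145,186)
L=np.array([[np.nonzero(m[y])[0].min()-.5,y] for y in ys if m[y].any()]);Rr=np.array([[np.nonzero(m[y])[0].max()+.5,y] for y in ys if m[y].any()])
for q in(L,Rr):
    w=ray(c,q,20);f=np.polyfit(w[:,1],w[:,0],1);print('dx/dy',f[0].round(4),'x at y=275',np.polyval(f,275).round(1))
e=np.argwhere(m)[:,0].max();print('end row',e,ray(c,[[284,e+.5]],20),'gate bottom?',ray(c,[[284,141]],24))
# top board edges
for s in S:
    if s['at'][1]<100:
        m=s['pixels']
        for f in(min,max):
            q=np.array([[f(np.nonzero(m[y])[0]),y] for y in range(10,120)]);w=ray(c,q,40);p=np.polyfit(w[:,1],w[:,0],1);print('top',p[0].round(4),np.polyval(p,275).round(1))
E
```

```text
dx/dy -0.0777 x at y=275 490.4
dx/dy -0.0893 x at y=275 556.4
end row 187 [[523.66198329 261.90797305  20.        ]] gate bottom? [[520.89927648 313.90762898  24.        ]]
top -0.0732 491.2
top -0.0657 556.2
```

```bash
python3 - <<'E'
from h import *
go(523.2,279,28.5,0.076)
E
```

```text
pos [520.8 252.9 209.8] jaw 0.049 ydir [-0. -0. -1.] q6 0.38 w 88.0 F [-0.2 -0.7  0.2] t 4.4
 turn -0.027 then shift (tool) [  4.4 181.3  25.9] rows 6 turnrows 1
```

>>> {"fn": "arm_command", "kwargs": {
  "targets": [
    [0,0,0,-0.027],
    [0.7,20,4.3,0],
    [0.7,20,4.3,0],
    [0.7,20,4.3,0],
    [0.7,20,4.3,0],
    [0.7,20,4.3,0],
    [0.9,20,4.3,0],
    [0,0,0,0],
    [0,0,0,0],
    [0,0,0,0],
    [0,0,0,0]
  ]
}}

```text
t: 5.33
ee_pos: [524.4, 280.1, 91.2]
orientation: [-1.569, -0.062, 0.058]
ft_force: [-0.8, 0.1, -0.5]
width: 87.4
```

```bash
python3 - <<'E'
from h import *
go(523.2,279,28.5,0.076)
get_image("side");go(523.2,279,28.5,0.076)
E
```

```text
pos [524.4 280.1  91.2] jaw 0.076 ydir [ 0.002  0.001 -1.   ] q6 0.39 w 87.4 F [-0.8  0.1 -0.5] t 5.3
 turn 0.0 then shift (tool) [-1.4 62.7 -1.1] rows 2 turnrows 1
pos [524.4 280.2  91.2] jaw 0.076 ydir [ 0.002  0.001 -1.   ] q6 0.39 w 87.5 F [-0.3 -0.1  0.7] t 5.4
 turn 0.0 then shift (tool) [-1.4 62.7 -1.1] rows 2 turnrows 1
```

>>> {"fn": "arm_command", "kwargs": {
  "targets": [
    [-1.2,20,-1,0],
    [0,20,0,0],
    [0,14,0,0],
    [0,8,0,0],
    [0,0,0,0],
    [0,0,0,0]
  ]
}}

```text
t: 5.88
ee_pos: [522.5, 279.1, 27.8]
orientation: [-1.57, -0.06, 0.061]
ft_force: [0.1, -0.3, -0.4]
width: 87.7
```

>>> {"fn": "arm_command", "kwargs": {
  "targets": [
    [0,0,0,0],
    [0,0,0,0],
    [0,0,0,0],
    [0,0,0,0],
    [0,0,0,0],
    [0,0,0,0],
    [0,0,0,0],
    [0,0,0,0]
  ],
  "gripper": 0
}}

```text
t: 6.55
ee_pos: [522.9, 279.3, 28.3]
orientation: [-1.569, -0.061, 0.06]
ft_force: [-0.0, -0.6, 4.6]
width: 65.6
```

>>> {"fn": "arm_command", "kwargs": {
  "targets": [
    [0,0,-4,0],
    [0,0,-8,0],
    [0,0,-12,0],
    [0,0,-12,0],
    [0,0,-12,0],
    [0,0,-12,0],
    [0,0,-12,0],
    [0,0,-12,0],
    [0,0,-12,0],
    [0,0,-12,0],
    [0,0,-12,0],
    [0,0,-12,0],
    [0,0,-12,0],
    [0,0,-12,0],
    [0,0,-8,0],
    [0,0,0,0],
    [0,0,0,0]
  ]
}}

```text
t: 7.97
ee_pos: [534.9, 114.9, 27.6]
orientation: [-1.57, -0.059, 0.06]
ft_force: [0.2, 0.4, -1.4]
width: 65.7
```

```bash
python3 - <<'E'
from h import *
import numpy as np
# wanted TCP: panel centre minus 82.7 along panel y (grasp is 17 mm from the end)
a=0.057; go(528.4+82.7*np.sin(a),160.3-82.7*np.cos(a),27,a)
E
```

```text
pos [534.9 114.9  27.6] jaw 0.076 ydir [-0. -0. -1.] q6 0.11 w 65.7 F [ 0.2  0.4 -1.4] t 8.0
 turn 0.019 then shift (tool) [ -3.9   0.6 -37. ] rows 2 turnrows 1
```

>>> {"fn": "arm_command", "kwargs": {
  "targets": [
    [0,0,-10,0],
    [0,0,-10,0],
    [-2,0,-10,0.01],
    [-2,0,-7,0.01],
    [0,0.5,0,0],
    [0,0,0,0],
    [0,0,0,0]
  ]
}}

```text
t: 8.55
ee_pos: [533.9, 78.3, 27.2]
orientation: [-1.57, -0.045, 0.044]
ft_force: [-0.7, -0.1, -1.0]
width: 65.3
```

>>> {"fn": "arm_command", "kwargs": {
  "targets": [
    [0,0,0,0],
    [0,0,0,0],
    [0,0,0,0],
    [0,0,0,0],
    [0,0,0,0],
    [0,-10,0,0],
    [0,-30,0,0],
    [0,-40,0,0],
    [0,-40,0,0],
    [0,-30,0,0],
    [0,0,0,0],
    [0,0,0,0]
  ],
  "gripper": 100
}}

```text
t: 9.55
ee_pos: [535.0, 78.6, 179.7]
orientation: [-1.57, -0.049, 0.041]
ft_force: [-0.4, 0.3, -1.1]
width: 87.7
```

```bash
python3 - <<'E'
from h import *
ims=[get_image(n) for n in("scene","side")]
V=[]
for n in("scene","side"):
    S=silhouettes(n,"board1"); c=cam(n)
    for s in S: print(n,round(s['conf'],2),np.round(s['at']),s['pixels'].sum(),ray(c,[s['at']],18)[0].round())
    S=[s for s in S if abs(ray(c,[s['at']],18)[0][1]-160)<50]
    if S: V.append((c,S[0]['pixels'])); print(fit(V[-1:],200,66,8,18,[1.6]))
if len(V)==2: print(fit(V,200,66,8,18,[1.6]))
cv2.imwrite('pics/s1.png',np.vstack([cv2.resize(ims[0][120:300],(560,180)),ims[1][190:]]))
go(463,-323,200,1.3)
E
```

```text
scene 0.93 [418. 209.] 1029 [498. 437.  18.]
scene 0.87 [326. 207.] 1433 [532. 175.  18.]
scene 0.62 [338. 164.] 517 [360. 198.  18.]
scene 0.52 [156. 218.] 762 [ 644. -293.   18.]
scene 0.33 [315. 213.] 1599 [559. 146.  18.]
[531.657 164.341   1.615   0.952]
side 0.97 [265. 278.] 2234 [523. 180.  18.]
side 0.87 [175. 363.] 3476 [526. 434.  18.]
side 0.44 [138. 402.] 27 [520. 523.  18.]
side 0.18 [402. 168.] 372 [ 475. -366.   18.]
[528.701 159.999   1.598   0.925]
[530.592 163.272   1.61    0.925]
pos [532.7  78.3 175.8] jaw 0.057 ydir [-0.003 -0.    -1.   ] q6 0.07 w 87.9 F [-0.5 -0.9  0. ] t 9.8
 turn -1.243 then shift (tool) [-405.3  -23.8  -40.1] rows 12 turnrows 11
```

View pics/s1.png

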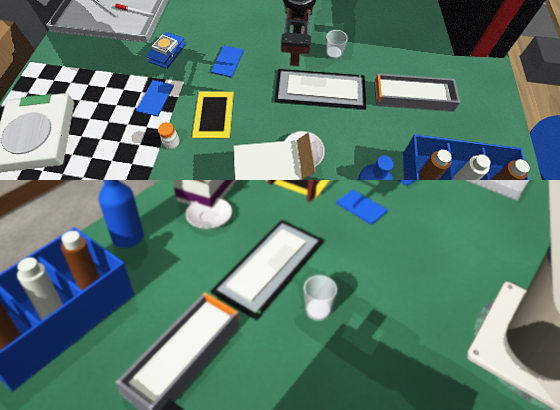

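>>> {"fn": "arm_command", "kwargs": {
  "targets": [
    [0,0,0,-0.113],
    [0,0,0,-0.113],
    [0,0,0,-0.113],
    [0,0,0,-0.113],
    [0,0,0,-0.113],
    [0,0,0,-0.113],
    [0,0,0,-0.113],
    [0,0,0,-0.113],
    [0,0,0,-0.113],
    [0,0,0,-0.113],
    [0,0,0,-0.113]
  ]
}}

```text
t: 10.67
ee_pos: [532.8, 78.3, 175.5]
orientation: [-1.321, -1.009, 1.014]
ft_force: [0.7, 0.3, 1.0]
width: 87.7
```

>>> {"fn": "arm_command", "kwargs": {
  "targets": [
    [-33.8,-2,-3.3,0],
    [-33.8,-2,-3.3,0],
    [-33.8,-2,-3.3,0],
    [-33.8,-2,-3.3,0],
    [-33.8,-2,-3.3,0],
    [-33.8,-2,-3.3,0],
    [-33.8,-2,-3.3,0],
    [-33.8,-2,-3.3,0],
    [-33.8,-2,-3.3,0],
    [-33.8,-2,-3.3,0],
    [-33.8,-2,-3.3,0],
    [-33.8,-2,-3.3,0],
    [0,0,0,0],
    [0,0,0,0],
    [0,0,0,0]
  ]
}}

```text
t: 11.92
ee_pos: [462.7, -322.2, 199.7]
orientation: [-1.322, -1.006, 1.007]
ft_force: [-0.2, 0.9, -0.8]
width: 87.9
```

```bash
python3 - <<'E'
from h import *
go(463,-323,200,1.3)
c=cam("wrist");im=get_image("wrist")
cv2.imwrite('pics/w2.png',im)
def rect(s,z,t=''):
    w=ray(c,np.argwhere(s['pixels'])[:,::-1],z)[:,:2].astype(np.float32);print(t,'z',z,round(s['conf'],2),np.round(s['at']),s['pixels'].sum(),cv2.minAreaRect(w))
for s in silhouettes("wrist","dish1"): rect(s,48,'dish'); print(fit([(c,s['pixels'])],56,56,32,48,[-.3]))
for s in silhouettes("wrist","spacer1"): rect(s,32,'sp')
for s in silhouettes("wrist","pile_mat"): rect(s,4,'mat')
E
```

```text
pos [ 462.7 -322.2  199.7] jaw 1.299 ydir [-0.002  0.002 -1.   ] q6 -1.93 w 87.9 F [-0.2  0.9 -0.8] t 11.9
 turn -0.001 then shift (tool) [-0.7 -0.3 -0.5] rows 1 turnrows 1
dish z 48 0.94 [281. 201.] 2959 ((462.7110290527344, -322.46539306640625), (56.40694808959961, 57.7837028503418), 71.45354461669922)
[ 4.64340e+02 -3.22726e+02 -3.25000e-01  9.71000e-01]
sp z 32 0.75 [276. 146.] 158 ((409.9521789550781, -309.4039611816406), (60.96427536010742, 3.737253427505493), 75.61680603027344)
sp z 32 0.67 [441. 155.] 5606 ((462.42498779296875, -143.93362426757812), (63.94792938232422, 103.31536102294922), 83.52796936035156)
sp z 32 0.59 [276. 173.] 3177 ((464.2999572753906, -323.9302673339844), (67.10667419433594, 110.42853546142578), 75.75450897216797)
sp z 32 0.59 [330. 298.] 2243 ((615.6669311523438, -303.4585876464844), (63.68020248413086, 106.59761047363281), 83.87496948242188)
mat z 4 0.63 [452. 263.] 2417 ((612.6610717773438, -134.1717987060547), (59.436248779296875, 99.77456665039062), 8.719733238220215)
```

View pics/w2.png

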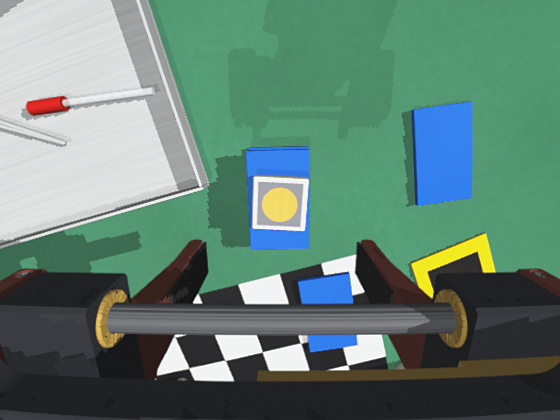

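>>> {"fn": "arm_command", "kwargs": {
  "targets": [
    [0,0,0,0.053],
    [0,35,0,0],
    [0,35,-0.8,0],
    [0,35,0,0],
    [0,25,0,0],
    [0,13,0,0],
    [0,6,0,0],
    [0,0,0,0],
    [0,0,0,0]
  ]
}}

```text
t: 12.87
ee_pos: [465.0, -323.5, 53.1]
orientation: [-1.346, -0.968, 0.968]
ft_force: [0.7, -0.4, 0.7]
width: 87.6
```

>>> {"fn": "arm_command", "kwargs": {
  "targets": [
    [0,0,0,0],
    [0,0,0,0],
    [0,0,0,0],
    [0,0,0,0],
    [0,0,0,0],
    [0,0,0,0],
    [0,0,0,0],
    [0,0,0,0],
    [0,0,0,0]
  ],
  "gripper": 0
}}

```text
t: 13.62
ee_pos: [464.4, -323.4, 52.6]
orientation: [-1.346, -0.968, 0.967]
ft_force: [-0.8, 1.3, 6.8]
width: 55.8
```

>>> {"fn": "arm_command", "kwargs": {
  "targets": [
    [0,-3,0,0],
    [0,-12,0,0],
    [0,-30,0,0],
    [0,-40,0,0],
    [0,-25,0,0],
    [0,0,0,0],
    [0,0,0,0]
  ]
}}

```text
t: 14.2
ee_pos: [465.0, -323.8, 164.3]
orientation: [-1.349, -0.969, 0.967]
ft_force: [0.9, -0.4, -0.8]
width: 55.8
```

```bash
python3 - <<'E'
from h import *
a=.047; u=47
# dish2 to +y end of board: board centre (530,161.5)
go(530-u*np.sin(a),161.5+u*np.cos(a),120,a+np.pi/2)
c=cam("wrist");im=get_image("wrist")
for s in silhouettes("wrist","spacer1"):
    w=ray(c,np.argwhere(s['pixels'])[:,::-1],32)[:,:2].astype(np.float32);print(round(s['conf'],2),np.round(s['at']),s['pixels'].sum(),cv2.minAreaRect(w))
E
```

```text
pos [ 465.  -323.8  164.3] jaw 1.247 ydir [ 0.003 -0.002 -1.   ] q6 -1.88 w 55.8 F [ 0.9 -0.4 -0.8] t 14.2
 turn -0.371 then shift (tool) [528.9  43.3 -87.6] rows 16 turnrows 4
0.94 [461. 142.] 7274 ((461.953857421875, -145.3673095703125), (64.01469421386719, 102.00919342041016), 82.78802490234375)
0.87 [279. 179.] 4268 ((440.1393127441406, -317.6333312988281), (66.62035369873047, 60.87070083618164), 75.32308959960938)
0.82 [337. 349.] 1097 ((612.9869384765625, -313.7829284667969), (40.82881546020508, 101.88654327392578), 85.2025375366211)
0.63 [276. 147.] 251 ((409.179443359375, -310.12176513671875), (57.85428237915039, 4.679925918579102), 73.97576904296875)
```

>>> {"fn": "arm_command", "kwargs": {
  "targets": [
    [33,2.7,-5.5,0],
    [33,2.7,-5.5,0],
    [33,2.7,-5.5,0],
    [33,2.7,-5.5,0]
  ]
}}

```text
t: 14.63
ee_pos: [526.3, -203.5, 149.5]
orientation: [-1.342, -0.965, 0.968]
ft_force: [0.2, -0.6, -0.5]
width: 55.7
```

```bash
python3 - <<'E'
from h import *
a=.047; u=47
go(530-u*np.sin(a),161.5+u*np.cos(a),120,a+np.pi/2)
E
```

```text
pos [ 526.3 -203.5  149.5] jaw 1.246 ydir [-0.003  0.001 -1.   ] q6 -1.64 w 55.7 F [ 0.2 -0.6 -0.5] t 14.6
 turn -0.372 then shift (tool) [411.4  30.  -20.9] rows 12 turnrows 4
```

>>> {"fn": "arm_command", "kwargs": {
  "targets": [
    [0,0,0,-0.093],
    [0,0,0,-0.093],
    [0,0,0,-0.093],
    [0,0,0,-0.093],
    [34.3,2.5,-1.75,0],
    [34.3,2.5,-1.75,0],
    [34.3,2.5,-1.75,0],
    [34.3,2.5,-1.75,0],
    [34.3,2.5,-1.75,0],
    [34.3,2.5,-1.75,0],
    [34.3,2.5,-1.75,0],
    [34.3,2.5,-1.75,0],
    [34.3,2.5,-1.75,0],
    [34.3,2.5,-1.75,0],
    [34.3,2.5,-1.75,0],
    [34.3,2.5,-1.75,0],
    [0,0,0,0],
    [0,0,0,0],
    [0,0,0,0]
  ]
}}

```text
t: 16.22
ee_pos: [527.0, 206.4, 120.0]
orientation: [-1.184, -1.243, 1.247]
ft_force: [0.2, -0.5, 0.0]
width: 55.6
```

```bash
python3 - <<'E'
from h import *
a=.047; u=47
go(530-u*np.sin(a),161.5+u*np.cos(a),39,a+np.pi/2)
c=cam("wrist");im=get_image("wrist")
cv2.imwrite('pics/w3.png',im)
for s in silhouettes("wrist","board1"):
    w=ray(c,np.argwhere(s['pixels'])[:,::-1],18)[:,:2].astype(np.float32);print(round(s['conf'],2),np.round(s['at']),s['pixels'].sum(),cv2.minAreaRect(w))
    if s['pixels'].sum()>3000: print(fit([(c,s['pixels'])],200,66,8,18,[1.61]))
E
```

```text
pos [527.  206.4 120. ] jaw 1.62 ydir [-0.003 -0.001 -1.   ] q6 -1.27 w 55.6 F [ 0.2 -0.5  0. ] t 16.2
 turn 0.002 then shift (tool) [ 2.1 81.  -1.1] rows 3 turnrows 1
0.76 [496. 216.] 9339 ((519.2199096679688, 403.8800354003906), (68.94815063476562, 131.0304412841797), 3.8151485919952393)
[517.863 445.21    1.637   0.981]
0.58 [201. 204.] 12160 ((529.2216186523438, 163.98886108398438), (68.13081359863281, 199.9490509033203), 2.427117109298706)
[530.327 164.553   1.617   0.709]
```

View pics/w3.png

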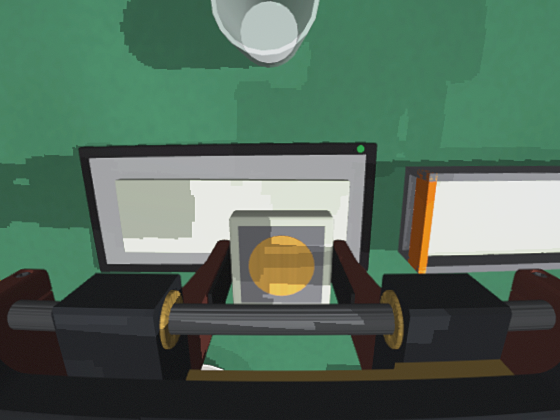

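The dish is held over the board. The board's image spans x 117–350, and its centre measures about (529.5,164), which fits. Lowering it now.

>>> {"fn": "arm_command", "kwargs": {
  "targets": [
    [3,30,-0.7,0],
    [0,25,0,0],
    [0,14,0,0],
    [0,8,0,0],
    [0,4,0,0],
    [0,0,0,0],
    [0,0,0,0]
  ]
}}

```text
t: 16.9
ee_pos: [529.3, 209.7, 41.0]
orientation: [-1.187, -1.245, 1.244]
ft_force: [1.1, 0.1, -0.0]
width: 55.5
```

>>> {"fn": "arm_command", "kwargs": {
  "targets": [
    [0,0,0,0],
    [0,0,0,0],
    [0,0,0,0],
    [0,0,0,0],
    [0,0,0,0],
    [0,-5,0,0],
    [0,-20,0,0],
    [0,-35,0,0],
    [0,-35,0,0],
    [0,-35,0,0],
    [0,0,0,0],
    [0,0,0,0]
  ],
  "gripper": 85
}}

```text
t: 17.9
ee_pos: [530.1, 210.6, 173.0]
orientation: [-1.188, -1.249, 1.241]
ft_force: [-1.1, -0.0, -0.2]
width: 74.8
```

```bash
python3 - <<'E'
from h import *
go(464.3,-323.9,100,1.322)
c=cam("wrist");im=get_image("wrist")
cv2.imwrite('pics/w4.png',im)
for s in silhouettes("wrist","dish1"): print(round(s['conf'],2),np.round(s['at']),fit([(c,s['pixels'])],56,56,18,34,[.047]))
for s in silhouettes("wrist","board1"): print(round(s['conf'],2),np.round(s['at']),ray(c,[s['at']],18).round())
E
```

```text
pos [530.1 210.6 173. ] jaw 1.619 ydir [ 0.005  0.002 -1.   ] q6 -1.26 w 74.8 F [-1.1 -0.  -0.2] t 17.9
 turn 0.297 then shift (tool) [-534.4   71.7  -67.5] rows 16 turnrows 3
0.97 [282. 201.] [5.29642e+02 2.11335e+02 5.80000e-02 9.68000e-01]
0.85 [477. 194.] [[512. 418.  18.]]
0.62 [208. 195.] [[527. 136.  18.]]
```

>>> {"fn": "arm_command", "kwargs": {
  "targets": [
    [0,0,0,0.099],
    [0,0,0,0.099],
    [0,0,0,0.099],
    [-33.4,0,-4.2,0],
    [-33.4,0,-4.2,0],
    [-33.4,0,-4.2,0],
    [-33.4,0,-4.2,0],
    [-33.4,0,-4.2,0],
    [-33.4,0,-4.2,0],
    [-33.4,0,-4.2,0],
    [-33.4,0,-4.2,0],
    [-33.4,0,-4.2,0],
    [-33.4,0,-4.2,0],
    [-33.4,0,-4.2,0],
    [-33.4,0,-4.2,0],
    [-33.4,0,-4.2,0],
    [-33.4,0,-4.2,0],
    [-33.4,0,-4.2,0]
  ],
  "gripper": 100
}}

```text
t: 19.55
ee_pos: [465.0, -292.1, 168.6]
orientation: [-1.313, -1.022, 1.024]
ft_force: [0.3, 0.4, 0.1]
width: 87.6
```

>>> {"fn": "arm_command", "kwargs": {
  "targets": [
    [-33.4,10,-4.2,0],
    [0,30,0,0],
    [0,30,0,0],
    [0,0,0,0],
    [0,0,0,0],
    [0,0,0,0]
  ]
}}

```text
t: 20.05
ee_pos: [462.3, -324.1, 100.4]
orientation: [-1.315, -1.024, 1.024]
ft_force: [0.2, -0.7, 0.7]
width: 87.4
```

```bash
python3 - <<'E'
from h import *
go(464.3,-323.9,39,1.322)
E
```

```text
pos [ 462.3 -324.1  100.4] jaw 1.322 ydir [-0.001  0.001 -1.   ] q6 -1.96 w 87.4 F [ 0.2 -0.7  0.7] t 20.1
 turn 0.0 then shift (tool) [ 0.7 61.4 -1.9] rows 2 turnrows 1
```

>>> {"fn": "arm_command", "kwargs": {
  "targets": [
    [0.7,30,-1.9,0],
    [0,19,0,0],
    [0,8,0,0],
    [0,4,0,0],
    [0,0,0,0],
    [0,0,0,0]
  ]
}}

```text
t: 20.55
ee_pos: [465.1, -324.6, 40.6]
orientation: [-1.318, -1.025, 1.024]
ft_force: [0.0, -0.3, 0.4]
width: 87.8
```

>>> {"fn": "arm_command", "kwargs": {
  "targets": [
    [0,0,0,0],
    [0,0,0,0],
    [0,0,0,0],
    [0,0,0,0],
    [0,0,0,0],
    [0,0,0,0],
    [0,0,0,0],
    [0,0,0,0]
  ],
  "gripper": 0
}}

```text
t: 21.22
ee_pos: [464.6, -324.5, 40.0]
orientation: [-1.318, -1.024, 1.024]
ft_force: [-0.4, -0.5, 5.9]
width: 65.5
```

>>> {"fn": "arm_command", "kwargs": {
  "targets": [
    [0,-4,0,0],
    [0,-12,0,0],
    [0,-30,0,0],
    [0,-40,0,0],
    [0,-40,0,0],
    [0,0,0,0],
    [0,0,0,0]
  ]
}}

```text
t: 21.8
ee_pos: [465.6, -325.2, 168.5]
orientation: [-1.322, -1.026, 1.024]
ft_force: [0.6, 0.3, -0.7]
width: 65.9
```

```bash
python3 - <<'E'
from h import *
go(659.6,-127,130,.155+np.pi/2)
c=cam("wrist");im=get_image("wrist")
cv2.imwrite('pics/w5.png',im)
for s in silhouettes("wrist","dish1"): print('dish',round(s['conf'],2),np.round(s['at']),s['pixels'].sum(),ray(c,[s['at']],24).round())
for s in silhouettes("wrist","spacer1"): print('sp',round(s['conf'],2),np.round(s['at']),s['pixels'].sum(),ray(c,[s['at']],8).round())
E
```

```text
pos [ 465.6 -325.2  168.5] jaw 1.322 ydir [ 0.005 -0.003 -1.   ] q6 -1.95 w 65.9 F [ 0.6  0.3 -0.7] t 21.8
 turn -0.404 then shift (tool) [ 166.    38.8 -222.1] rows 7 turnrows 4
sp 0.82 [462. 156.] 6887 [[ 466. -133.    8.]]
sp 0.78 [279. 236.] 17765 [[ 504. -337.    8.]]
sp 0.76 [281. 152.] 1316 [[ 417. -313.    8.]]
sp 0.69 [340. 350.] 1389 [[ 670. -301.    8.]]
```

View pics/w5.png

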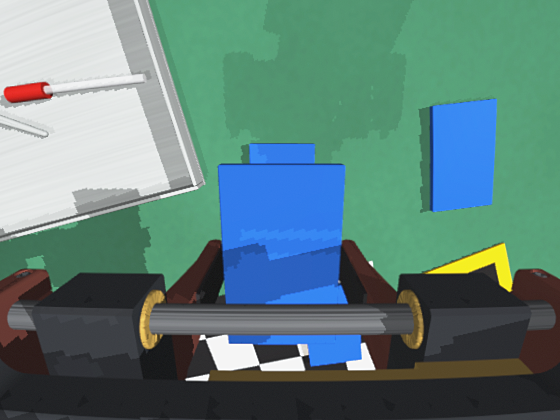

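>>> {"fn": "arm_command", "kwargs": {
  "targets": [
    [0,0,0,-0.101],
    [0,0,0,-0.101],
    [0,0,0,-0.101],
    [0,0,0,-0.101],
    [23.7,4,-31.7,0],
    [23.7,4,-31.7,0],
    [23.7,4,-31.7,0],
    [23.7,4,-31.7,0],
    [23.7,4,-31.7,0],
    [23.7,4,-31.7,0],
    [23.7,4,-31.7,0],
    [0,0,0,0],
    [0,0,0,0],
    [0,0,0,0]
  ]
}}

```text
t: 23.12
ee_pos: [656.4, -125.8, 135.4]
orientation: [-1.128, -1.321, 1.324]
ft_force: [-0.4, -0.5, -0.8]
width: 65.4
```

```bash
python3 - <<'E'
from h import *
go(659.6,-127,22,.155+np.pi/2)
E
```

```text
pos [ 656.4 -125.8  135.4] jaw 1.727 ydir [-0.004  0.001 -1.   ] q6 -1.93 w 65.4 F [-0.4 -0.5 -0.8] t 23.1
 turn 0.001 then shift (tool) [ -1.8 113.4  -3.4] rows 4 turnrows 1
```

>>> {"fn": "arm_command", "kwargs": {
  "targets": [
    [-1.5,30,-2.5,0],
    [0,35,0,0],
    [0,25,0,0],
    [0,14,0,0],
    [0,7,0,0],
    [0,2,0,0],
    [0,0,0,0],
    [0,0,0,0],
    [0,0,0,0]
  ]
}}

```text
t: 23.87
ee_pos: [661.7, -127.5, 26.1]
orientation: [-1.134, -1.324, 1.322]
ft_force: [-1.0, 0.8, -0.9]
width: 65.6
```

>>> {"fn": "arm_command", "kwargs": {
  "targets": [
    [0,0,0,0],
    [0,0,0,0],
    [0,0,0,0],
    [0,0,0,0],
    [0,0,0,0],
    [0,-8,0,0],
    [0,-20,0,0],
    [0,-35,0,0],
    [0,-40,0,0],
    [0,-40,0,0],
    [0,-35,0,0],
    [0,0,0,0],
    [0,0,0,0],
    [0,0,0,0]
  ],
  "gripper": 95
}}

```text
t: 25.03
ee_pos: [660.1, -127.0, 202.2]
orientation: [-1.131, -1.322, 1.323]
ft_force: [0.6, 0.2, -1.5]
width: 83.4
```

```bash
python3 - <<'E'
from h import *
go(464,-323,39,1.32)
c=cam("wrist");im=get_image("wrist")
cv2.imwrite('pics/w6.png',im)
for s in silhouettes("wrist","spacer1"): 
    w=ray(c,np.argwhere(s['pixels'])[:,::-1],12)[:,:2].astype(np.float32);print('sp',round(s['conf'],2),np.round(s['at']),s['pixels'].sum(),cv2.minAreaRect(w))
for s in silhouettes("wrist","pile_mat"): 
    w=ray(c,np.argwhere(s['pixels'])[:,::-1],4)[:,:2].astype(np.float32);print('mat',round(s['conf'],2),np.round(s['at']),s['pixels'].sum(),cv2.minAreaRect(w))
for s in silhouettes("wrist","dish1"): print('dish',round(s['conf'],2),np.round(s['at']),s['pixels'].sum(),ray(c,[s['at']],24).round())
E
```

```text
pos [ 660.1 -127.   202.2] jaw 1.726 ydir [-0.  0. -1.] q6 -1.93 w 83.4 F [ 0.6  0.2 -1.5] t 25.0
 turn 0.406 then shift (tool) [-238.5  163.3  141.3] rows 7 turnrows 4
sp 0.94 [301.  39.] 4533 ((487.04852294921875, -132.44078063964844), (66.7515640258789, 76.31011199951172), 83.36054992675781)
sp 0.78 [279. 190.] 5393 ((661.2425537109375, -126.21749877929688), (111.92869567871094, 65.9853286743164), 8.980494499206543)
sp 0.76 [132. 148.] 5854 ((633.1629638671875, -300.65496826171875), (69.8056869506836, 111.00067901611328), 85.0767593383789)
sp 0.63 [111.  20.] 1956 ((496.0566711425781, -328.36077880859375), (69.69672393798828, 46.04794692993164), 76.6001205444336)
mat 0.63 [252. 185.] 5006 ((659.8303833007812, -127.28627014160156), (150.1372833251953, 99.40108489990234), 8.669175148010254)
dish 0.73 [125.   2.] 308 [[ 490. -308.   24.]]
```

View pics/w6.png

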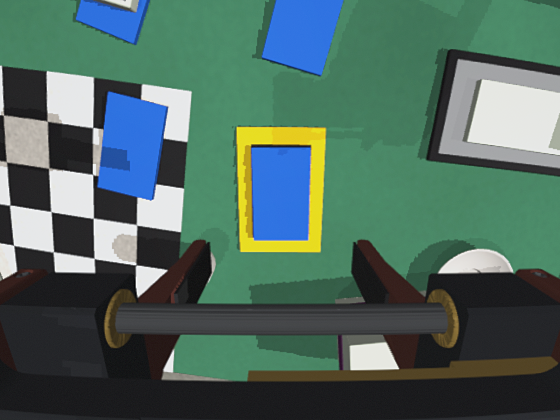

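Spacer2 lies inside the black rectangle: its pixels span 251–311 by 145–240, centred within 2 mm of the mat. Next is spacer A at about (633,-303).

```bash
python3 - <<'E'
from h import *
go(633.5,-303,130,1.488)
E
```

```text
pos [ 659.6 -126.9  200.4] jaw 1.726 ydir [-0.003  0.001 -1.   ] q6 -1.93 w 83.5 F [ 0.5 -0.9 -0.3] t 25.2
 turn 0.238 then shift (tool) [-177.7   70.4   11.2] rows 6 turnrows 2
```

>>> {"fn": "arm_command", "kwargs": {
  "targets": [
    [0,0,0,0.119],
    [0,0,0,0.119],
    [-29.5,5,2,0],
    [-29.5,5,2,0],
    [-29.5,5,2,0],
    [-29.5,5,2,0],
    [-29.5,5,2,0],
    [-29.5,5,2,0],
    [0,0,0,0],
    [0,0,0,0],
    [0,0,0,0]
  ],
  "gripper": 100
}}

```text
t: 26.15
ee_pos: [633.6, -302.1, 171.3]
orientation: [-1.245, -1.147, 1.148]
ft_force: [0.1, 0.5, 0.0]
width: 88.3
```

```bash
cat > sp.py <<'E'
from h import *
c=cam("wrist");im=get_image("wrist");p=np.array(get_obs()['ee_pos'])
for s in silhouettes("wrist","spacer1"):
    f=fit([(c,s['pixels'])],110,66,0,8,[-.1,-.25])
    if np.hypot(*(f[:2]-p[:2]))<60: print(round(s['conf'],2),f); go(f[0],f[1],18.5,f[2]+np.pi/2)
E
python3 sp.py
```

```text
0.96 [ 6.34080e+02 -3.03235e+02 -1.03000e-01  9.82000e-01]
pos [ 634.2 -301.3  172. ] jaw 1.489 ydir [-0.001  0.001 -1.   ] q6 -1.95 w 87.6 F [-0.2  0.7 -0.4] t 26.2
 turn 0.021 then shift (tool) [ -2.  153.5  -0.2] rows 5 turnrows 1
```

>>> {"fn": "arm_command", "kwargs": {
  "targets": [
    [0,0,0,0.021],
    [-2,38,0,0],
    [0,38,0,0],
    [0,35,0,0],
    [0,22,0,0],
    [0,12,0,0],
    [0,5,0,0],
    [0,2,0,0],
    [0,0,0,0],
    [0,0,0,0]
  ]
}}

```text
t: 27.08
ee_pos: [635.1, -305.0, 22.2]
orientation: [-1.259, -1.134, 1.132]
ft_force: [-0.4, -1.2, -0.3]
width: 87.7
```

>>> {"fn": "arm_command", "kwargs": {
  "targets": [
    [0,2,0,0],
    [0,1.5,0,0],
    [0,0,0,0],
    [0,0,0,0]
  ]
}}

```text
t: 27.42
ee_pos: [634.1, -304.7, 17.5]
orientation: [-1.257, -1.133, 1.132]
ft_force: [0.0, 0.4, 1.8]
width: 88.0
```

>>> {"fn": "arm_command", "kwargs": {
  "targets": [
    [0,0,0,0],
    [0,0,0,0],
    [0,0,0,0],
    [0,0,0,0],
    [0,0,0,0],
    [0,0,0,0],
    [0,0,0,0],
    [0,0,0,0]
  ],
  "gripper": 0
}}

```text
t: 28.08
ee_pos: [634.2, -304.7, 17.4]
orientation: [-1.257, -1.133, 1.132]
ft_force: [0.8, 0.8, 5.7]
width: 65.4
```

>>> {"fn": "arm_command", "kwargs": {
  "targets": [
    [0,-4,0,0],
    [0,-12,0,0],
    [0,-30,0,0],
    [0,-40,0,0],
    [0,-30,0,0],
    [0,0,0,0],
    [0,0,0,0]
  ]
}}

```text
t: 28.67
ee_pos: [634.9, -305.1, 135.8]
orientation: [-1.261, -1.134, 1.132]
ft_force: [-0.7, 0.2, -1.1]
width: 65.8
```

```bash
python3 - <<'E'
from h import *
go(660.5,-126.7,90,.153+np.pi/2)
E
```

```text
pos [ 634.9 -305.1  135.8] jaw 1.467 ydir [ 0.004 -0.002 -1.   ] q6 -1.93 w 65.8 F [-0.7  0.2 -1.1] t 28.7
 turn -0.257 then shift (tool) [172.6  45.5 -52.3] rows 5 turnrows 3
```

>>> {"fn": "arm_command", "kwargs": {
  "targets": [
    [0,0,0,-0.086],
    [0,0,0,-0.086],
    [0,0,0,-0.086],
    [34.5,3,-10.4,0],
    [34.5,3,-10.4,0],
    [34.5,3,-10.4,0],
    [34.5,3,-10.4,0],
    [34.5,3,-10.4,0],
    [0,10,0,0],
    [0,20,0,0],
    [0,0,0,0],
    [0,0,0,0],
    [0,0,0,0]
  ]
}}

```text
t: 29.75
ee_pos: [658.2, -126.6, 87.4]
orientation: [-1.131, -1.321, 1.322]
ft_force: [0.6, -0.3, -0.5]
width: 65.8
```

```bash
python3 - <<'E'
from h import *
go(660.5,-126.7,30.5,.153+np.pi/2)
E
```

```text
pos [ 658.2 -126.6   87.4] jaw 1.724 ydir [-0.001  0.    -1.   ] q6 -1.93 w 65.8 F [ 0.6 -0.3 -0.5] t 29.8
 turn 0.001 then shift (tool) [-0.5 56.9 -2.4] rows 2 turnrows 1
```

>>> {"fn": "arm_command", "kwargs": {
  "targets": [
    [-0.5,28,-2,0],
    [0,16,0,0],
    [0,8,0,0],
    [0,4,0,0],
    [0,0,0,0],
    [0,0,0,0],
    [0,0,0,0]
  ]
}}

```text
t: 30.33
ee_pos: [661.4, -126.5, 32.8]
orientation: [-1.134, -1.323, 1.321]
ft_force: [-0.2, 0.4, -1.1]
width: 65.6
```

>>> {"fn": "arm_command", "kwargs": {
  "targets": [
    [0,0,0,0],
    [0,0,0,0],
    [0,0,0,0],
    [0,0,0,0],
    [0,0,0,0],
    [0,-8,0,0],
    [0,-20,0,0],
    [0,-35,0,0],
    [0,-40,0,0],
    [0,-40,0,0],
    [0,0,0,0],
    [0,0,0,0],
    [0,0,0,0]
  ],
  "gripper": 95
}}

```text
t: 31.42
ee_pos: [660.4, -126.2, 175.1]
orientation: [-1.132, -1.322, 1.322]
ft_force: [-1.0, 0.5, -0.4]
width: 83.5
```

```bash
python3 - <<'E'
from h import *
go(468,-131,130,1.462)
E
```

```text
pos [ 660.4 -126.2  175.1] jaw 1.725 ydir [ 0. -0. -1.] q6 -1.93 w 83.5 F [-1.   0.5 -0.4] t 31.4
 turn 0.263 then shift (tool) [-25.7  45.1 190.7] rows 6 turnrows 3
```

>>> {"fn": "arm_command", "kwargs": {
  "targets": [
    [0,0,0,0.088],
    [0,0,0,0.088],
    [0,0,0,0.088],
    [-4.3,0,31.8,0],
    [-4.3,0,31.8,0],
    [-4.3,0,31.8,0],
    [-4.3,0,31.8,0],
    [-4.3,0,31.8,0],
    [-4.3,0,31.8,0],
    [0,0,0,0],
    [0,0,0,0],
    [0,0,0,0]
  ],
  "gripper": 100
}}

```text
t: 32.42
ee_pos: [468.6, -131.1, 174.3]
orientation: [-1.259, -1.127, 1.128]
ft_force: [0.1, -0.2, -0.4]
width: 87.8
```

```bash
python3 sp.py
```

```text
0.67 [ 4.68686e+02 -1.29856e+02 -1.22000e-01  9.80000e-01]
pos [ 469.4 -131.1  174.5] jaw 1.461 ydir [ 0. -0. -1.] q6 -1.76 w 87.8 F [-0.2  0.5 -0. ] t 32.5
 turn 0.012 then shift (tool) [  1.1 156.    0.9] rows 5 turnrows 1
```

>>> {"fn": "arm_command", "kwargs": {
  "targets": [
    [0,0,0,0.012],
    [1,38,1,0],
    [0,38,0,0],
    [0,35,0,0],
    [0,22,0,0],
    [0,12,0,0],
    [0,6,0,0],
    [0,2.5,0,0],
    [0,2,0,0],
    [0,0,0,0],
    [0,0,0,0],
    [0,0,0,0]
  ]
}}

```text
t: 33.52
ee_pos: [468.1, -130.1, 20.2]
orientation: [-1.266, -1.12, 1.118]
ft_force: [0.6, 0.4, -0.2]
width: 87.5
```

>>> {"fn": "arm_command", "kwargs": {
  "targets": [
    [0,0,0,0],
    [0,0,0,0],
    [0,0,0,0],
    [0,0,0,0],
    [0,0,0,0],
    [0,0,0,0],
    [0,0,0,0],
    [0,0,0,0]
  ],
  "gripper": 0
}}

```text
t: 34.18
ee_pos: [467.5, -130.0, 19.6]
orientation: [-1.265, -1.119, 1.119]
ft_force: [-1.8, -0.1, 5.6]
width: 65.7
```

>>> {"fn": "arm_command", "kwargs": {
  "targets": [
    [0,-4,0,0],
    [0,-12,0,0],
    [0,-30,0,0],
    [0,-40,0,0],
    [0,-30,0,0],
    [0,0,0,0],
    [0,0,0,0]
  ]
}}

```text
t: 34.77
ee_pos: [468.3, -130.2, 136.9]
orientation: [-1.268, -1.121, 1.118]
ft_force: [-0.5, -0.7, -2.0]
width: 65.4
```

```bash
python3 - <<'E'
from h import *
go(660.5,-126.7,90,.153+np.pi/2)
E
```

```text
pos [ 468.3 -130.2  136.9] jaw 1.449 ydir [ 0.004 -0.001 -1.   ] q6 -1.74 w 65.4 F [-0.5 -0.7 -2. ] t 34.8
 turn -0.275 then shift (tool) [ -25.8   47.6 -190.3] rows 6 turnrows 3
```

>>> {"fn": "arm_command", "kwargs": {
  "targets": [
    [0,0,0,-0.092],
    [0,0,0,-0.092],
    [0,0,0,-0.091],
    [-4.3,2,-31.7,0],
    [-4.3,2,-31.7,0],
    [-4.3,2,-31.7,0],
    [-4.3,2,-31.7,0],
    [-4.3,2,-31.7,0],
    [-4.3,2,-31.7,0],
    [0,12,0,0],
    [0,14,0,0],
    [0,0,0,0],
    [0,0,0,0],
    [0,0,0,0]
  ]
}}

```text
t: 35.93
ee_pos: [657.7, -126.3, 96.5]
orientation: [-1.131, -1.319, 1.321]
ft_force: [0.3, 0.3, -1.4]
width: 65.6
```

```bash
python3 - <<'E'
from h import *
go(660.5,-126.7,40.5,.153+np.pi/2)
E
```

```text
pos [ 657.7 -126.3   96.5] jaw 1.724 ydir [-0.002  0.    -1.   ] q6 -1.93 w 65.6 F [ 0.3  0.3 -1.4] t 35.9
 turn -0.0 then shift (tool) [-0.8 56.  -2.8] rows 2 turnrows 1
```

>>> {"fn": "arm_command", "kwargs": {
  "targets": [
    [-0.7,28,-2,0],
    [0,16,0,0],
    [0,8,0,0],
    [0,4,0,0],
    [0,0,0,0],
    [0,0,0,0],
    [0,0,0,0],
    [0,0,0,0]
  ]
}}

```text
t: 36.6
ee_pos: [662.1, -126.9, 42.5]
orientation: [-1.134, -1.322, 1.321]
ft_force: [0.6, -1.3, -0.6]
width: 65.6
```

>>> {"fn": "arm_command", "kwargs": {
  "targets": [
    [0,0,0,0],
    [0,0,0,0],
    [0,0,0,0],
    [0,0,0,0],
    [0,0,0,0],
    [0,-8,0,0],
    [0,-20,0,0],
    [0,-35,0,0],
    [0,-40,0,0],
    [0,-40,0,0],
    [0,0,0,0],
    [0,0,0,0],
    [0,0,0,0]
  ],
  "gripper": 95
}}

```text
t: 37.68
ee_pos: [661.0, -126.7, 184.6]
orientation: [-1.133, -1.321, 1.321]
ft_force: [-0.8, -0.2, 0.6]
width: 83.4
```

```bash
python3 - <<'E'
from h import *
go(464,-323,170,1.3)
c=cam("wrist");im=get_image("wrist");cv2.imwrite('pics/w7.png',im)
for s in silhouettes("wrist","spacer1"):
    w=ray(c,np.argwhere(s['pixels'])[:,::-1],28)[:,:2].astype(np.float32);print('sp',round(s['conf'],2),np.round(s['at']),s['pixels'].sum(),cv2.minAreaRect(w))
E
```

```text
pos [ 661.  -126.7  184.6] jaw 1.724 ydir [ 0. -0. -1.] q6 -1.93 w 83.4 F [-0.8 -0.2  0.6] t 37.7
 turn 0.424 then shift (tool) [-241.9   14.5  137.3] rows 7 turnrows 4
sp 0.91 [281. 202.] 6530 ((661.7819213867188, -125.5113296508789), (110.82806396484375, 67.07343292236328), 8.241288185119629)
sp 0.71 [105.  15.] 1876 ((514.283935546875, -318.0264587402344), (32.66986083984375, 71.90898895263672), 6.011929988861084)
sp 0.48 [283. 147.] 107 ((607.0121459960938, -136.52699279785156), (2.9406378269195557, 57.78071594238281), 8.714373588562012)
```

View pics/w7.png

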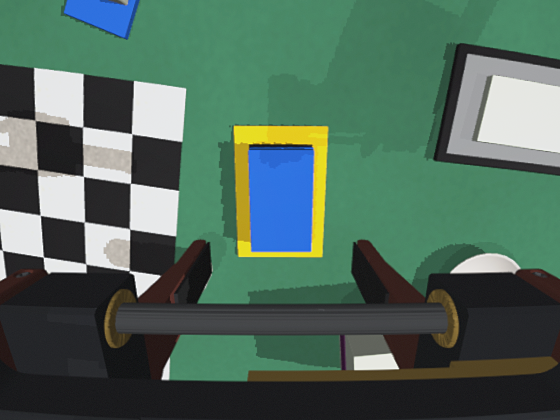

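The pile of three is neat: its pixels span 249–314 by 147–251, and its top is at (661.8,-125.5). Back to the stack for dish1.

>>> {"fn": "arm_command", "kwargs": {
  "targets": [
    [0,0,0,0.106],
    [0,0,0,0.106],
    [0,0,0,0.106],
    [0,0,0,0.106],
    [-34.5,0,19.6,0],
    [-34.5,0,19.6,0],
    [-34.5,0,19.6,0],
    [-34.5,0,19.6,0],
    [-34.5,0,19.6,0],
    [-34.5,0,19.6,0],
    [-34.5,0,19.6,0],
    [0,0,0,0],
    [0,0,0,0],
    [0,0,0,0]
  ],
  "gripper": 100
}}

```text
t: 38.95
ee_pos: [464.4, -322.3, 183.4]
orientation: [-1.324, -1.006, 1.007]
ft_force: [0.1, -0.2, -0.3]
width: 88.0
```

```bash
python3 - <<'E'
from h import *
go(464,-323,170,1.3)
c=cam("wrist");im=get_image("wrist");cv2.imwrite('pics/w8.png',im)
for s in silhouettes("wrist","dish1"): 
    f=fit([(c,s['pixels'])],56,56,8,24,[-.3]);print('dish',round(s['conf'],2),np.round(s['at']),f); go(f[0],f[1],28,f[2]+np.pi/2)
for s in silhouettes("wrist","spacer1"):
    w=ray(c,np.argwhere(s['pixels'])[:,::-1],8)[:,:2].astype(np.float32);print('sp',round(s['conf'],2),np.round(s['at']),s['pixels'].sum(),cv2.minAreaRect(w))
E
```

```text
pos [ 464.4 -322.3  183.4] jaw 1.299 ydir [-0.001  0.001 -1.   ] q6 -1.93 w 88.0 F [ 0.1 -0.2 -0.3] t 39.0
 turn -0.001 then shift (tool) [-0.8 13.4  0.2] rows 1 turnrows 1
dish 0.89 [278. 198.] [ 4.63957e+02 -3.25689e+02 -1.43000e-01  9.72000e-01]
pos [ 465.3 -321.7  183.8] jaw 1.301 ydir [-0.001  0.001 -1.   ] q6 -1.93 w 87.9 F [1.3 0.8 0.5] t 39.0
 turn -0.126 then shift (tool) [ -4.2 155.8   0.7] rows 5 turnrows 2
sp 0.78 [282. 170.] 3046 ((462.6630859375, -322.7322998046875), (67.01847076416016, 110.43841552734375), 75.606201171875)
sp 0.63 [479. 270.] 166 ((611.396484375, -115.93853759765625), (8.385885238647461, 39.45802688598633), 5.888552665710449)
sp 0.53 [466. 268.] 101 ((606.1930541992188, -125.30445098876953), (4.483525276184082, 43.653831481933594), 9.811384201049805)
sp 0.42 [490. 273.] 165 ((616.9466552734375, -101.93087768554688), (29.924640655517578, 12.0599365234375), 73.51692962646484)
```

>>> {"fn": "arm_command", "kwargs": {
  "targets": [
    [0,0,0,-0.063],
    [0,0,0,-0.063],
    [-4,38,0.7,0],
    [0,38,0,0],
    [0,35,0,0],
    [0,22,0,0],
    [0,13,0,0],
    [0,6,0,0],
    [0,3,0,0],
    [0,0,0,0],
    [0,0,0,0],
    [0,0,0,0]
  ]
}}

```text
t: 40.1
ee_pos: [464.2, -327.2, 30.8]
orientation: [-1.277, -1.103, 1.102]
ft_force: [0.0, -0.5, 0.7]
width: 88.1
```

>>> {"fn": "arm_command", "kwargs": {
  "targets": [
    [0,0,0,0],
    [0,0,0,0],
    [0,0,0,0],
    [0,0,0,0],
    [0,0,0,0],
    [0,0,0,0],
    [0,0,0,0],
    [0,0,0,0],
    [0,0,0,0]
  ],
  "gripper": 0
}}

```text
t: 40.85
ee_pos: [463.3, -326.7, 29.5]
orientation: [-1.274, -1.102, 1.102]
ft_force: [-0.6, -0.2, 3.5]
width: 55.8
```

>>> {"fn": "arm_command", "kwargs": {
  "targets": [
    [0,-3,0,0],
    [0,-12,0,0],
    [0,-30,0,0],
    [0,-40,0,0],
    [0,-35,0,0],
    [0,0,0,0],
    [0,0,0,0]
  ]
}}

```text
t: 41.43
ee_pos: [464.6, -327.5, 152.3]
orientation: [-1.28, -1.104, 1.102]
ft_force: [-0.4, 0.4, -0.4]
width: 55.9
```

```bash
python3 - <<'E'
from h import *
a=.044; u=-45
go(529.6-u*np.sin(a),164+u*np.cos(a),120,a+np.pi/2)
E
```

```text
pos [ 464.6 -327.5  152.3] jaw 1.426 ydir [ 0.004 -0.003 -1.   ] q6 -2.06 w 55.9 F [-0.4  0.4 -0.4] t 41.4
 turn -0.189 then shift (tool) [443.2  31.2 -86.4] rows 13 turnrows 2
```

>>> {"fn": "arm_command", "kwargs": {
  "targets": [
    [0,0,0,-0.095],
    [0,0,0,-0.094],
    [34.1,2,-6.6,0],
    [34.1,2,-6.6,0],
    [34.1,2,-6.6,0],
    [34.1,2,-6.6,0],
    [34.1,2,-6.6,0],
    [34.1,2,-6.6,0],
    [34.1,2,-6.6,0],
    [34.1,2,-6.6,0],
    [34.1,2,-6.6,0],
    [34.1,2,-6.6,0],
    [34.1,2,-6.6,0],
    [34.1,2,-6.6,0],
    [34.1,2,-6.6,0],
    [0,0,0,0],
    [0,0,0,0],
    [0,0,0,0]
  ]
}}

```text
t: 42.93
ee_pos: [528.3, 119.7, 122.4]
orientation: [-1.186, -1.24, 1.244]
ft_force: [-1.3, -1.2, -0.0]
width: 56.0
```

```bash
python3 - <<'E'
from h import *
a=.044; u=-45
go(529.6-u*np.sin(a),164+u*np.cos(a),40,a+np.pi/2)
c=cam("wrist");im=get_image("wrist")
for s in silhouettes("wrist","dish1"): print('dish',round(s['conf'],2),np.round(s['at']),fit([(c,s['pixels'])],56,56,18,34,[.05]))
E
```

```text
pos [528.3 119.7 122.4] jaw 1.616 ydir [-0.002 -0.001 -1.   ] q6 -1.41 w 56.0 F [-1.3 -1.2 -0. ] t 42.9
 turn 0.001 then shift (tool) [-0.7 82.4 -3.4] rows 3 turnrows 1
dish 0.85 [281. 256.] [5.53583e+02 1.27017e+02 1.06000e-01 4.79000e-01]
dish 0.69 [388. 223.] [5.29802e+02 2.11271e+02 5.10000e-02 9.71000e-01]
```

>>> {"fn": "arm_command", "kwargs": {
  "targets": [
    [-1,30,-3,0],
    [0,26,0,0],
    [0,14,0,0],
    [0,8,0,0],
    [0,4,0,0],
    [0,0,0,0],
    [0,0,0,0],
    [0,0,0,0]
  ]
}}

```text
t: 43.7
ee_pos: [533.2, 119.1, 42.3]
orientation: [-1.189, -1.243, 1.24]
ft_force: [0.8, 0.5, -0.8]
width: 56.1
```

>>> {"fn": "arm_command", "kwargs": {
  "targets": [
    [0,0,0,0],
    [0,0,0,0],
    [0,0,0,0],
    [0,0,0,0],
    [0,0,0,0],
    [0,-5,0,0],
    [0,-20,0,0],
    [0,-35,0,0],
    [0,-35,0,0],
    [0,-35,0,0],
    [0,0,0,0],
    [0,0,0,0],
    [0,0,0,0]
  ],
  "gripper": 80
}}

```text
t: 44.78
ee_pos: [532.1, 119.1, 171.3]
orientation: [-1.188, -1.242, 1.242]
ft_force: [1.0, -0.9, -0.2]
width: 70.4
```

```bash
python3 - <<'E'
from h import *
go(464,-323.5,110,1.32)
c=cam("wrist");im=get_image("wrist");cv2.imwrite('pics/w9.png',im)
for s in silhouettes("wrist","dish1"): print('dish',round(s['conf'],2),np.round(s['at']),fit([(c,s['pixels'])],56,56,18,34,[.05]))
E
```

```text
pos [532.1 119.1 171.3] jaw 1.615 ydir [-0. -0. -1.] q6 -1.42 w 70.4 F [ 1.  -0.9 -0.2] t 44.8
 turn 0.295 then shift (tool) [-445.7   61.3  -43.9] rows 13 turnrows 3
dish 0.98 [280. 200.] [5.33418e+02 1.20466e+02 4.00000e-02 9.71000e-01]
dish 0.91 [370. 206.] [5.29892e+02 2.11295e+02 3.70000e-02 9.58000e-01]
```

View pics/w9.png

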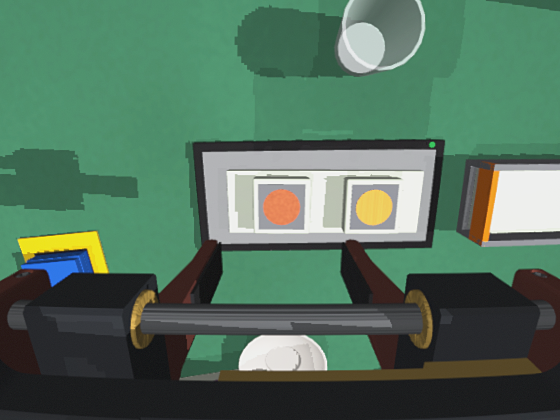

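Both dishes stand on the board, red at (280,205) and yellow at (373,206), upright and near the middle line. The last piece is spacer1.

>>> {"fn": "arm_command", "kwargs": {
  "targets": [
    [0,0,0,0.099],
    [0,0,0,0.098],
    [0,0,0,0.098],
    [-34.3,0,-3.4,0],
    [-34.3,0,-3.4,0],
    [-34.3,0,-3.4,0],
    [-34.3,0,-3.4,0],
    [-34.3,0,-3.4,0],
    [-34.3,0,-3.4,0],
    [-34.3,0,-3.4,0],
    [-34.3,0,-3.4,0],
    [-34.3,0,-3.4,0],
    [-34.3,0,-3.4,0],
    [-34.3,0,-3.4,0],
    [-34.3,0,-3.4,0],
    [-34.3,0,-3.4,0],
    [0,0,0,0],
    [0,0,0,0],
    [0,0,0,0]
  ],
  "gripper": 100
}}

```text
t: 46.47
ee_pos: [463.8, -322.9, 169.9]
orientation: [-1.315, -1.021, 1.022]
ft_force: [-1.4, -0.3, 0.1]
width: 88.0
```

```bash
python3 sp.py
```

```text
0.92 [ 4.63559e+02 -3.22999e+02 -2.50000e-01  9.85000e-01]
pos [ 464.4 -322.3  170.6] jaw 1.321 ydir [-0.002  0.001 -1.   ] q6 -1.95 w 87.8 F [-0.5  1.3  0.2] t 46.6
 turn 0.0 then shift (tool) [ -1.1 152.1   0.3] rows 5 turnrows 1
```

>>> {"fn": "arm_command", "kwargs": {
  "targets": [
    [-1,38,0,0],
    [0,38,0,0],
    [0,35,0,0],
    [0,20,0,0],
    [0,11,0,0],
    [0,6,0,0],
    [0,2.5,0,0],
    [0,2,0,0],
    [0,0,0,0],
    [0,0,0,0],
    [0,0,0,0]
  ]
}}

```text
t: 47.48
ee_pos: [465.0, -325.1, 20.0]
orientation: [-1.319, -1.023, 1.022]
ft_force: [0.2, -0.3, 0.4]
width: 88.0
```

>>> {"fn": "arm_command", "kwargs": {
  "targets": [
    [0,0,0,0],
    [0,0,0,0],
    [0,0,0,0],
    [0,0,0,0],
    [0,0,0,0],
    [0,0,0,0],
    [0,0,0,0],
    [0,0,0,0]
  ],
  "gripper": 0
}}

```text
t: 48.15
ee_pos: [464.5, -324.8, 19.0]
orientation: [-1.318, -1.023, 1.022]
ft_force: [-1.5, 0.9, 4.5]
width: 65.6
```

>>> {"fn": "arm_command", "kwargs": {
  "targets": [
    [0,-4,0,0],
    [0,-12,0,0],
    [0,-30,0,0],
    [0,-40,0,0],
    [0,-30,0,0],
    [0,0,0,0],
    [0,0,0,0]
  ]
}}

```text
t: 48.73
ee_pos: [465.5, -325.5, 137.4]
orientation: [-1.322, -1.024, 1.022]
ft_force: [-1.0, -0.5, -0.9]
width: 65.7
```

```bash
python3 - <<'E'
from h import *
go(660.5,-126.3,105,.15+np.pi/2)
E
```

```text
pos [ 465.5 -325.5  137.4] jaw 1.32 ydir [ 0.004 -0.003 -1.   ] q6 -1.95 w 65.7 F [-1.  -0.5 -0.9] t 48.7
 turn -0.401 then shift (tool) [ 167.9   32.6 -222.5] rows 7 turnrows 4
```

>>> {"fn": "arm_command", "kwargs": {
  "targets": [
    [0,0,0,-0.1],
    [0,0,0,-0.1],
    [0,0,0,-0.1],
    [0,0,0,-0.1],
    [24,2,-31.8,0],
    [24,2,-31.8,0],
    [24,2,-31.8,0],
    [24,2,-31.8,0],
    [24,2,-31.8,0],
    [24,2,-31.8,0],
    [24,2,-31.8,0],
    [0,10,0,0],
    [0,10,0,0],
    [0,0,0,0],
    [0,0,0,0],
    [0,0,0,0]
  ]
}}

```text
t: 50.07
ee_pos: [658.2, -126.7, 100.3]
orientation: [-1.134, -1.316, 1.318]
ft_force: [1.1, -0.4, -0.7]
width: 65.7
```

```bash
python3 - <<'E'
from h import *
go(660.5,-126.3,48,.15+np.pi/2)
E
```

```text
pos [ 658.2 -126.7  100.3] jaw 1.718 ydir [-0.002  0.    -1.   ] q6 -1.93 w 65.7 F [ 1.1 -0.4 -0.7] t 50.1
 turn -0.002 then shift (tool) [-0.  52.3 -2.4] rows 2 turnrows 1
```

>>> {"fn": "arm_command", "kwargs": {
  "targets": [
    [0,25,-1,0],
    [0,15,0,0],
    [0,8,0,0],
    [0,4,0,0],
    [0,0,0,0],
    [0,0,0,0],
    [0,0,0,0],
    [0,0,0,0]
  ]
}}

```text
t: 50.73
ee_pos: [661.1, -125.4, 49.7]
orientation: [-1.136, -1.319, 1.318]
ft_force: [0.9, 0.3, -0.4]
width: 65.5
```

>>> {"fn": "arm_command", "kwargs": {
  "targets": [
    [0,0,0,0],
    [0,0,0,0],
    [0,0,0,0],
    [0,0,0,0],
    [0,0,0,0],
    [0,-8,0,0],
    [0,-20,0,0],
    [0,-35,0,0],
    [0,-40,0,0],
    [0,-40,0,0],
    [0,0,0,0],
    [0,0,0,0],
    [0,0,0,0]
  ],
  "gripper": 95
}}

```text
t: 51.82
ee_pos: [660.2, -125.2, 192.0]
orientation: [-1.135, -1.318, 1.318]
ft_force: [-0.3, -0.0, -1.3]
width: 83.3
```

```bash
python3 - <<'E'
from h import *
c=cam("wrist");im=get_image("wrist")
for s in silhouettes("wrist","spacer1"):
    w=ray(c,np.argwhere(s['pixels'])[:,::-1],36)[:,:2].astype(np.float32);print('sp',round(s['conf'],2),np.round(s['at']),s['pixels'].sum(),cv2.minAreaRect(w))
a=get_image("scene");b=get_image("side");cv2.imwrite('pics/end.png',np.vstack([a[100:320],b[60:400]]))
o=get_obs();print(o['t'],o['width'])
for t,d in(("board1",(200,66,8,18,[1.61])),("dish1",(56,56,18,34,[.05]))):
  for n in("scene","side"):
    for s in silhouettes(n,t)[:4]:
        print(t,n,round(s['conf'],2),np.round(s['at']),fit([(cam(n),s['pixels'])],*d))
E
```

```text
sp 0.88 [279. 198.] 6400 ((658.5670776367188, -124.5281982421875), (109.86089324951172, 65.86759185791016), 8.57347297668457)
52.0167 83.46853854893419
board1 scene 0.74 [418. 209.] [494.008 432.669   1.679   0.755]
board1 scene 0.57 [323. 211.] [5.33297e+02 1.62715e+02 1.59100e+00 5.23000e-01]
board1 side 0.62 [175. 361.] [528.677 418.477   1.628   0.836]
board1 side 0.59 [271. 288.] [5.27703e+02 1.62737e+02 1.60700e+00 4.88000e-01]
dish1 scene 0.71 [338. 206.] [5.31294e+02 2.10782e+02 5.10000e-02 9.29000e-01]
dish1 side 0.78 [252. 282.] [5.26728e+02 2.10229e+02 1.09000e-01 8.82000e-01]
dish1 side 0.55 [277. 256.] [5.32694e+02 1.18049e+02 9.60000e-02 9.40000e-01]
```

View pics/end.png

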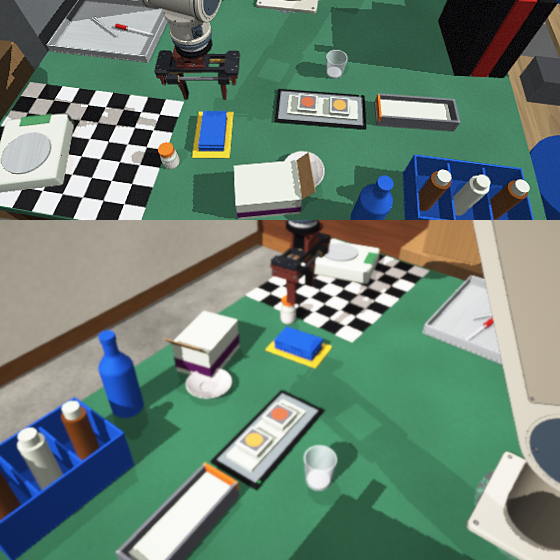

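The final view shows two dishes upright on the board, all four spacers piled on the mat, and the jar, cup and magazine undisturbed. Handing in.

```bash
python3 -c "
from workcell import *
print(get_obs()['t'],close_job())"
```

```text
the job is handed in; nothing more can be done
52.2167 None
```

I handed the job in at about 52 s of the 208 s allowed. The last pictures show everything where the task wants it, but the system gave no verdict.

- **Board:** I pulled the bottom board out onto the light panel. It sits about 4 mm from the panel's centre and 0.02 rad off its line. The final refits of the board were poor because the dishes cover it, but they put it in the same place to about 5 mm.
- **Other boards:** board2 and board3 look untouched in the magazine. I judged this from the pictures and did not measure it.
- **Dishes:** only dish1 and dish2 were present, both in the tall stack. They stand upright on the board about 45 mm either side of its centre. By the wrist camera they are within 3 mm of its middle line. The scene and side cameras agree to a few millimetres, though the network missed dish1 in the last scene picture.
- **Spacers:** all four are in one pile on the black rectangle. The top one is about 3 mm from the mat centre and in line with it.
- **Jar and cup:** both are upright and look unmoved in the last pictures. I did not measure their positions either.
- **Arm:** it was clear at 192 mm height when I handed in, and no force reading during the job went above 7 N.

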